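# Mirror the bar row for a left-handed bartender

## Robot

A 6-joint arm with a two-finger parallel gripper is mounted at the origin on a cart in front of the work surface, level with it; the furniture and walls round the work are solid. World frame = base frame: x ahead of the robot, y to its left, z up, the work surface at z = 0. Lengths are in m, angles in degrees, forces in N, time in s.
With the tool pointing down it reaches from about 0.4 to 0.825 m from the base axis. Payload 7 kg.
Tool frame: the origin (TCP) lies on the centre line of the jaws, within the pads' length; the fingertips stand 19 mm ahead of it and the grasp point (between the pads) is the TCP (r.tip_extent is the distance from the TCP to the fingertips, in m); z points along the fingers, y is the line along which they close (so a half turn about z gives the same grasp; the last joint's range is limited). The gripper opens to 88 mm and grips with 3 to 60 N. Pads are 19 mm wide; open, the fingers measure 130 mm over their backs; the gripper's body (78 mm by 193 mm) begins 47 mm behind the grasp point.
Start: joints at [92.653, 20.546, 0.682, 0, -70.136, -16.507], TCP at [0.162, 0.655, 0.208] pointing down, gripper open.
Joint ranges: [-176.03, 176.03], [-82.01, 121.73], [-58.28, 71.71], [-173.87, 95.51], [-174.79, -0.11], [-173.66, 173.66]. Speed limits (degrees/s): [136.94, 136.94, 172.46, 180, 180, 180].

## Interface

Orientations are given as [roll, pitch, yaw] about the fixed x, y, z axes, in that order (R = Rz(yaw) Ry(pitch) Rx(roll)).
In Python, from plant import r gives the robot as it stands. The module is installed in compiled form; this text tells all that it offers.
- The arm moves only by the tool jog_arm, never from a script. Its argument "deltas" is a list that holds one entry, the list of rows, each a list of 5 numbers: the opening, from -1 (shut) to 1 (fully open), then the shift along the world's x, y, z in cm, then the turn about the world's z in rad. In form: [[[claw, dx, dy, dz, turn], ...]]. A call has 1 to 8 rows; each row shifts and turns the commanded pose from where the row before left it; what a row does not reach is not made up. A row lasts 1/8 s, in which the tool goes at most 62.5 mm and 10.7 degrees, less where a joint would pass 70% of its speed; a pose out of reach is approached as far as the arm can. A call with a gripper value outside its range is refused whole. The fingers move at their own pace and stop on an object; "force" is the grip in N (left out, the last holds). Time passes only in rows, so rows that do not move let the fingers close. It gives the time, the measured TCP pose, the force, the opening and the grip force at its end, in the units of the state.
- r.get_state(): the state, without advancing time (a new reading comes with each control period).
- r.capture(name): name is "scene" or "top"; returns the picture (400x640x3 uint8, blue, green, red); there is no depth.
- r.camera_info(name): a dict with "fx", "fy", "cx", "cy" (pixels), "view" (4x4, takes a point from world to camera coordinates). Camera axes: x right, y up, looking along -z (the intrinsics and any distortion apply to the point x, -y, -z); pixel columns grow to the right and rows downward; lengths in m; the calibration is good to about 2 mm. A picture is of the moment at which its call begins. camera_info takes no time and is no camera call.
- r.close_job(): hands the job in; it is judged then, once.
The state is a dict: "time_s": time; "joints": joint angles; "qd": joint speeds; "joint_torque": joint torques, N m; "tcp_pos": TCP position; "eef_rot": TCP orientation; "contact_force": force on the tool from outside, world axes, zero at the start; "moment": the same for the moment, N m; "gripper_width": finger opening in m; "gripper_force": force on a finger pad.
Only numpy, scipy, OpenCV 4.12 (cv2) and the standard library are available. Lean on these libraries where they do the work, as an engineer would, in place of code of your own. Each camera call takes 0.05 s, during which the arm holds its last target. There are 200 camera calls.

## Task

A left-handed bartender takes over, so move the two bitters bottles and two jiggers from the full wooden rack into the empty one in reverse order: what stood at the left end must stand at the right end, and so on along the row. Set each one down upright on the floor of its own pocket, let go of it, and do not knock any of the four over on the way.

Things in the scene. Friction and masses are not known exactly. Their poses are not given: they have to be found in the camera images.
- bitters_tall: taller bitters bottle: amber-pink glass with a black cap; 100 mm high, round body 39 mm across from the base up to about 60 mm, then a sloping shoulder and a cap 21 mm across (top 18 mm). Loose, 0.16 kg. Origin: centre of its underside, z up along its axis. Grip the body or the cap.
- bitters_short: shorter bitters bottle: pale green glass with a black cap; 88 mm high, round body 39 mm across from the base up to about 50 mm, then a sloping shoulder and a cap 21 mm across (top 16 mm). Loose, 0.16 kg. Origin: centre of its underside, z up along its axis. Grip the body or the cap.
- jigger_large: larger steel jigger (hourglass measure, two cones tip to tip); 88 mm high, 43 mm across at the rim and about 40 mm at the foot, waist about 20 mm across at 50 mm above its underside. Loose, 0.11 kg. Origin: centre of its underside, z up along its axis. Grip at or just above the waist.
- jigger_small: smaller steel jigger (hourglass measure); 68 mm high, 37 mm across at the rim and about 34 mm at the foot, waist about 14 mm across at 39 mm above its underside. Loose, 0.09 kg. Origin: centre of its underside, z up along its axis. Grip at or just above the waist.
- source_rack: full wooden rack, fixed, 71 (x) x 269 (y) x 22 mm high, brass pull at each end (+15 mm). Origin: centre of its underside; z up, x away from the robot, y along the row to the robot's left, turned up to 0.12 rad. Four 61 mm square pockets centred at x = 0, y = +99, +33, -33, -99 mm; floor 5 mm above the origin, walls 5 mm. Each holds a 3 mm cork mat and one thing.
- target_rack: empty wooden rack without mats, else like source_rack: fixed, 71 (x) x 269 (y) x 22 mm high. Origin: centre of its underside; z up, x away from the robot, y along the row to the robot's left, turned up to 0.12 rad. Four 61 mm square pockets centred at x = 0, y = +99, +33, -33, -99 mm; floor 5 mm above the origin, walls 5 mm thick, rim 22 mm above the origin.
- mat_bitters_tall: round cork mat, 54 mm across and 3 mm thick, fixed in the middle of the source rack's pocket in which bitters_tall stands at the start (within 5 mm of its middle); it stays there and so marks that thing's old pocket. All four mats look alike. Origin: centre of its underside.
- mat_bitters_short: round cork mat, 54 mm across and 3 mm thick, fixed in the middle of the source rack's pocket in which bitters_short stands at the start (within 5 mm of its middle); it stays there and so marks that thing's old pocket. All four mats look alike. Origin: centre of its underside.
- mat_jigger_large: round cork mat, 54 mm across and 3 mm thick, fixed in the middle of the source rack's pocket in which jigger_large stands at the start (within 5 mm of its middle); it stays there and so marks that thing's old pocket. All four mats look alike. Origin: centre of its underside.
- mat_jigger_small: round cork mat, 54 mm across and 3 mm thick, fixed in the middle of the source rack's pocket in which jigger_small stands at the start (within 5 mm of its middle); it stays there and so marks that thing's old pocket. All four mats look alike. Origin: centre of its underside.
Things that resemble listed ones, but are neither listed nor needed, are in the scene too. Leave any blue look-alike of the bitters_tall alone. Leave any purple look-alike of the bitters_short alone.

How it is judged (in metres and radians):
At the end, for the whole second after the job is handed in: Each thing stands in the target pocket that mirrors its old one (old at y, new at -y in the rack frames): within 14.5 mm of the pocket's middle along both rack axes, underside within 4 mm of its floor's height, tilted less than 0.12 rad, released and at rest (((y of mat_bitters_tall in the frame of source_rack between 0.079 and 0.119 m and y of bitters_tall in the frame of target_rack between -0.1135 and -0.0845 m) or (y of mat_bitters_tall in the frame of source_rack between 0.013 and 0.053 m and y of bitters_tall in the frame of target_rack between -0.0475 and -0.0185 m) or (y of mat_bitters_tall in the frame of source_rack between -0.053 and -0.013 m and y of bitters_tall in the frame of target_rack between 0.0185 and 0.0475 m) or (y of mat_bitters_tall in the frame of source_rack between -0.119 and -0.079 m and y of bitters_tall in the frame of target_rack between 0.0845 and 0.1135 m)) and x of bitters_tall in the frame of target_rack between -0.0145 and 0.0145 m and z of bitters_tall in the frame of target_rack between 0.001 and 0.009 m and angle between each of bitters_tall, bitters_short, jigger_large, jigger_small's own z axis and vertical below 0.12 rad and linear speed of each of bitters_tall, bitters_short, jigger_large, jigger_small below 0.02 m/s and contact force between each of bitters_tall, bitters_short, jigger_large, jigger_small and the fingers below 0.1 N and ((y of mat_bitters_short in the frame of source_rack between 0.079 and 0.119 m and y of bitters_short in the frame of target_rack between -0.1135 and -0.0845 m) or (y of mat_bitters_short in the frame of source_rack between 0.013 and 0.053 m and y of bitters_short in the frame of target_rack between -0.0475 and -0.0185 m) or (y of mat_bitters_short in the frame of source_rack between -0.053 and -0.013 m and y of bitters_short in the frame of target_rack between 0.0185 and 0.0475 m) or (y of mat_bitters_short in the frame of source_rack between -0.119 and -0.079 m and y of bitters_short in the frame of target_rack between 0.0845 and 0.1135 m)) and x of bitters_short in the frame of target_rack between -0.0145 and 0.0145 m and z of bitters_short in the frame of target_rack between 0.001 and 0.009 m and ((y of mat_jigger_large in the frame of source_rack between 0.079 and 0.119 m and y of jigger_large in the frame of target_rack between -0.1135 and -0.0845 m) or (y of mat_jigger_large in the frame of source_rack between 0.013 and 0.053 m and y of jigger_large in the frame of target_rack between -0.0475 and -0.0185 m) or (y of mat_jigger_large in the frame of source_rack between -0.053 and -0.013 m and y of jigger_large in the frame of target_rack between 0.0185 and 0.0475 m) or (y of mat_jigger_large in the frame of source_rack between -0.119 and -0.079 m and y of jigger_large in the frame of target_rack between 0.0845 and 0.1135 m)) and x of jigger_large in the frame of target_rack between -0.0145 and 0.0145 m and z of jigger_large in the frame of target_rack between 0.001 and 0.009 m and ((y of mat_jigger_small in the frame of source_rack between 0.079 and 0.119 m and y of jigger_small in the frame of target_rack between -0.1135 and -0.0845 m) or (y of mat_jigger_small in the frame of source_rack between 0.013 and 0.053 m and y of jigger_small in the frame of target_rack between -0.0475 and -0.0185 m) or (y of mat_jigger_small in the frame of source_rack between -0.053 and -0.013 m and y of jigger_small in the frame of target_rack between 0.0185 and 0.0475 m) or (y of mat_jigger_small in the frame of source_rack between -0.119 and -0.079 m and y of jigger_small in the frame of target_rack between 0.0845 and 0.1135 m)) and x of jigger_small in the frame of target_rack between -0.0145 and 0.0145 m and z of jigger_small in the frame of target_rack between 0.001 and 0.009 m); the robot touches nothing.
It fails at once if bitters_tall is knocked over (tilted more than 0.7 rad) (angle between bitters_tall's own z axis and vertical above 0.7 rad).
It fails at once if bitters_short is knocked over (tilted more than 0.7 rad) (angle between bitters_short's own z axis and vertical above 0.7 rad).
It fails at once if jigger_large is knocked over (tilted more than 0.7 rad) (angle between jigger_large's own z axis and vertical above 0.7 rad).
It fails at once if jigger_small is knocked over (tilted more than 0.7 rad) (angle between jigger_small's own z axis and vertical above 0.7 rad).
It also fails if it takes over 96 s, if anything falls off the work surface, if the arm or the gripper's body presses on something with over 40 N, if the wrist force passes 120 N, or if a joint passes its speed limit or range.

## Working session

There is one attempt and no reset: what is moved stays moved. The work goes in short steps, Python scripts to look and compute and a tool call to move; the robot and the scene stay as the last step left them, time stands still between calls to the robot, and variables do not carry over. Pictures are saved under pics/ and viewed, at most 14 in all, crops included, and the job is handed in when it is done.

Besides the shell and the picture viewer there is one more tool, called after ">>>" as name([rows], argument=value, ...), one row to a line, values as JSON. jog_arm: Moves the arm, as the interface text tells. Its arguments: {"type":"object","properties":{"deltas":{"type":"array"},"force":{"type":"number"}},"required":["deltas"]}

```bash
mkdir -p pics
python3 - <<'E'
from plant import r
import cv2
for n in("scene","top"):
    cv2.imwrite(f"pics/{n}0.png",r.capture(n)); print(n,r.camera_info(n))
print(r.get_state(), r.tip_extent)
E
```

```text
scene {'fx': 475.320715637521, 'fy': 475.320715637521, 'cx': 318.23966354214974, 'cy': 196.2038150341293, 'view': array([[-0.57072919, -0.821114  , -0.00632394,  0.16591729],
       [ 0.58542193, -0.41228373,  0.69807113, -0.36239272],
       [-0.57580323,  0.39470739,  0.7160005 , -0.52117007],
       [ 0.        ,  0.        ,  0.        ,  1.        ]])}
top {'fx': 388.7666263511616, 'fy': 388.7666263511616, 'cx': 319.87872417986733, 'cy': 207.09790176624358, 'view': array([[-0.0123899 , -0.99971007, -0.02064623, -0.10740332],
       [ 0.99393554, -0.01456932,  0.10899482, -0.49927557],
       [-0.10926402, -0.01917059,  0.99382788, -0.83794565],
       [ 0.        ,  0.        ,  0.        ,  1.        ]])}
{'time_s': 0.1, 'joints': array([ 9.26516339e+01,  2.05867402e+01,  6.38985550e-01, -1.77558799e-02,
       -7.01356741e+01, -1.65075681e+01]), 'qd': array([-0.04169731, -0.06020328,  0.17964656,  0.08017328, -0.03524689,
       -0.0972264 ]), 'joint_torque': array([-1.73703407e-03, -5.84163666e+01,  2.93747824e+01,  7.01544374e+00,
        1.00922061e-02, -5.87256682e-05]), 'tcp_pos': array([0.16155951, 0.65490102, 0.20702272]), 'eef_rot': array([ 1.79915267e+02, -7.70321327e-03, -1.38619740e+01]), 'contact_force': array([-0.21109832,  0.58025764, -0.48742872]), 'moment': array([ 0.0094323 ,  0.06883907, -0.02376295]), 'gripper_force': 0.0, 'gripper_width': 0.08730454881810962} 0.019
```

View pics/scene0.png

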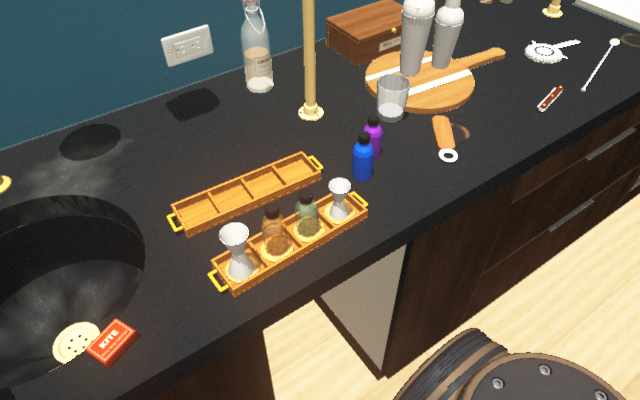

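View pics/top0.png

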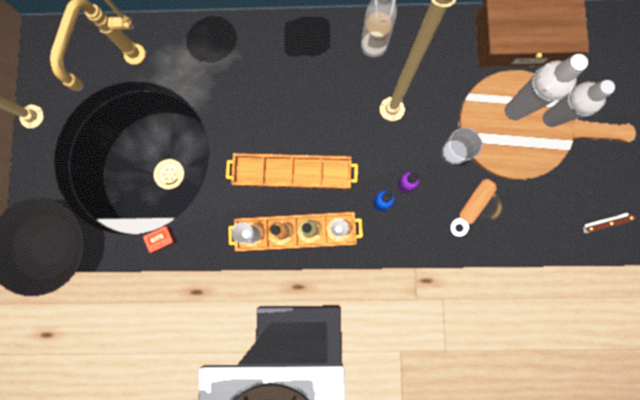

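The row from left to right is large jigger (top px 246,233), amber bottle (280,230), green bottle (311,229) and small jigger (340,228). Possible mix-ups for the bottles are the blue one at (384,201) and the purple one at (409,182). Both stand outside the rack, so I exclude them. The empty rack is centred near (292,170).

```bash
cat > h.py <<'E'
import numpy as np, cv2
from plant import r
def ray(n,uv,z):
    c=r.camera_info(n);V=c["view"];R=V[:3,:3];o=-R.T@V[:3,3]
    uv=np.atleast_2d(uv).astype(float)
    d=np.c_[(uv[:,0]-c["cx"])/c["fx"],-(uv[:,1]-c["cy"])/c["fy"],-np.ones(len(uv))]@R
    return (o+d*((z-o[2])/d[:,2])[:,None])[:,:2]
def proj(n,P):
    c=r.camera_info(n);V=c["view"];q=np.atleast_2d(P)@V[:3,:3].T+V[:3,3]
    return np.c_[c["cx"]+c["fx"]*q[:,0]/-q[:,2],c["cy"]+c["fy"]*q[:,1]/q[:,2]]
E
python3 - <<'E'
from h import *
im=cv2.imread("pics/top0.png"); hsv=cv2.cvtColor(im,cv2.COLOR_BGR2HSV)
c=r.camera_info("top");V=c["view"];print("cam",-V[:3,:3].T@V[:3,3])
m=cv2.inRange(hsv,(5,110,90),(22,255,255)); m[:,:220]=0;m[:,370:]=0;m[:145]=0;m[255:]=0
for nm,a,b in(("target",145,195),("source",200,255)):
    k=np.zeros_like(m);k[a:b]=m[a:b];k=cv2.morphologyEx(k,cv2.MORPH_OPEN,np.ones((9,9)) if 0 else np.ones((3,3)))
    ct=np.vstack(cv2.findContours(k,0,2)[0])[:,0]
    w=ray("top",ct,0.022)
    (cx,cy),s,an=cv2.minAreaRect((w*1000).astype(np.float32)); print(nm,cx,cy,s,an)
big=cv2.resize(im[140:260,215:375],None,fx=5,fy=5,interpolation=cv2.INTER_CUBIC);cv2.imwrite("pics/topc.png",big)
s=cv2.imread("pics/scene0.png");cv2.imwrite("pics/scenec.png",cv2.resize(s[140:305,160:380],None,fx=3.6,fy=3.6,interpolation=cv2.INTER_CUBIC))
E
```

```text
cam [ 0.40335971 -0.13071019  0.88497473]
target 582.9400634765625 -47.10333251953125 (277.9201354980469, 77.14966583251953) 87.39350891113281
source 445.5233154296875 -57.25811767578125 (76.10653686523438, 272.752197265625) 2.4441611766815186
```

View pics/topc.png

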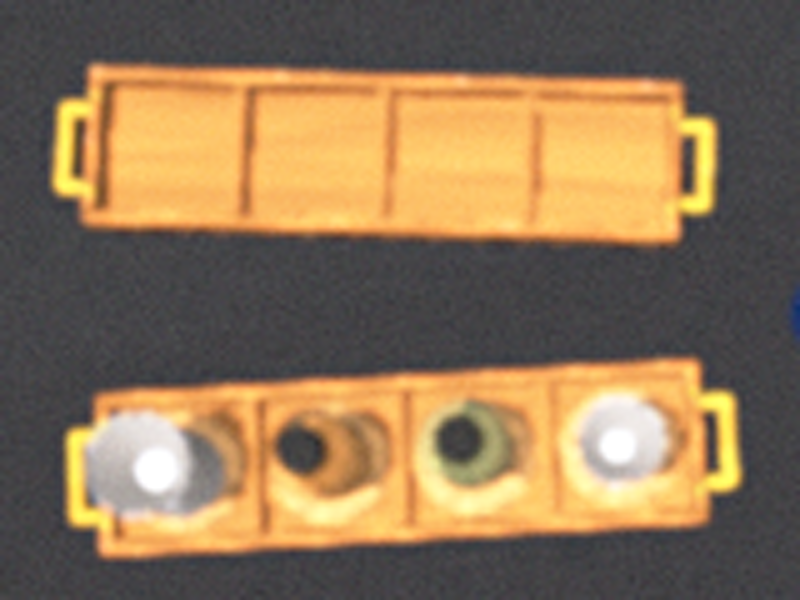

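View pics/scenec.png

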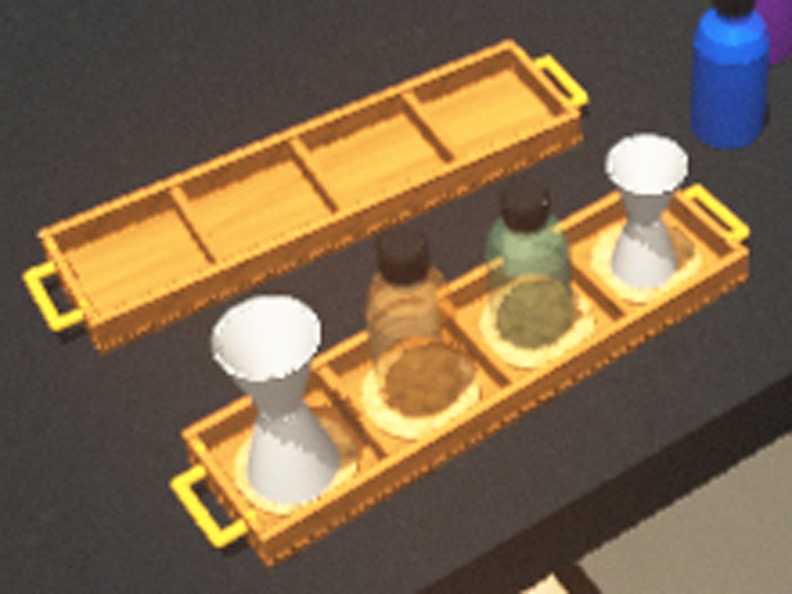

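Run:
```python
from h import *
T=lambda p:(np.array(p,float)+.5)/5-.5+[215,140]
S=lambda p:(np.array(p,float)+.5)/3.6-.5+[160,140]
np.set_printoptions(precision=4,suppress=True)
def fr(far,near,zn):
    a=ray("top",T(far),.022);b=ray("top",T(near),zn);print("far",a.ravel(),"near",b.ravel())
    for e in(a,b):print(" len",np.linalg.norm(e[0]-e[1]),"yaw",np.arctan2(-(e[0]-e[1])[0],(e[0]-e[1])[1]))
    print(" width",np.linalg.norm(a.mean(0)-b.mean(0)),"c",(a.mean(0)+b.mean(0))/2)
fr([(90,66),(682,82)],[(80,227),(681,242)],0); fr([(97,395),(698,358)],[(102,557),(708,522)],0.022)
# scene corners of rims
print("scene target far",ray("scene",S([(42,233),(510,40)]),.022).ravel(),"near",ray("scene",S([(97,335),(580,120)]),.022).ravel())
print("scene source far",ray("scene",S([(183,433),(697,187)]),.022).ravel(),"near",ray("scene",S([(262,545),(747,256)]),.022).ravel())
for n,t,s,z in(("JL",(138,465),(266,340),.096),("BT",(298,447),(403,240),.108),("BS",(459,439),(525,188),.096),("JS",(622,440),(647,163),.076)):
    print(n,ray("top",T(t),z),ray("scene",S(s),z))
print("pole",ray("top",[392,110],0),"blue",ray("top",[384,198],.1))
```

```text
far [ 0.6256  0.0833  0.6135 -0.1859] near [ 0.5552  0.0925  0.5438 -0.1853]
 len 0.2695274499073948 yaw -0.04506604432072431
 len 0.2780320571045228 yaw -0.04096751494942921
 width 0.07026164915063844 c [ 0.5845 -0.0488]
far [ 0.4752  0.0784  0.4879 -0.1904] near [ 0.4031  0.0753  0.4152 -0.1932]
 len 0.2690419932304565 yaw 0.047416487388315165
 len 0.26873818486754153 yaw 0.04481117398104534
 width 0.07246749685411152 c [ 0.4453 -0.0575]
scene target far [ 0.6254  0.081   0.6148 -0.185 ] near [ 0.5498  0.0856  0.5405 -0.1795]
scene source far [ 0.4761  0.0778  0.4668 -0.199 ] near [ 0.405   0.0762  0.4161 -0.1901]
JL [[0.4402 0.0433]] [[0.4417 0.044 ]]
BT [[ 0.446  -0.0236]] [[ 0.4471 -0.0246]]
BS [[ 0.449  -0.0876]] [[ 0.4534 -0.0893]]
JS [[ 0.4488 -0.1543]] [[ 0.4513 -0.1548]]
pole [[ 0.7273 -0.2857]] blue [[ 0.5063 -0.246 ]]
```

The crops confirm the choice: left to right JL, amber tall, green short, JS, with the blue bottle outside the rack. I'll travel to above the large jigger, turning the closing line across the row.

>>> jog_arm([
  [[1,1.75,-3.82,0,-0.083],[1,1.75,-3.82,0,-0.083],[1,1.75,-3.82,0,-0.083],[1,1.75,-3.82,0,-0.083],[1,1.75,-3.82,0,-0.083],[1,1.75,-3.82,0,-0.083],[1,1.75,-3.82,0,-0.083],[1,1.75,-3.82,0,-0.083]],
], force=15)

```text
time_s: 1.1
tcp_pos: [0.3019, 0.3482, 0.2077]
eef_rot: [180.0, -0.0, -52.0]
contact_force: [1.6, 0.4, 0.4]
gripper_width: 0.0871
gripper_force: 0.0
```

>>> jog_arm([
  [[1,1.75,-3.82,0,-0.083],[1,1.75,-3.82,0,-0.083],[1,1.75,-3.82,0,-0.083],[1,1.75,-3.82,0,-0.083],[1,1.75,-3.82,0,-0.083],[1,1.75,-3.82,0,-0.083],[1,1.75,-3.82,0,-0.083],[1,1.75,-3.82,0,-0.083]],
])

```text
time_s: 2.1
tcp_pos: [0.4418, 0.0427, 0.2078]
eef_rot: [-180.0, 0.0, -90.1]
contact_force: [1.4, 0.5, 0.5]
gripper_width: 0.0879
gripper_force: 0.0
```

>>> jog_arm([
  [[1,0,0,0,0],[1,0,0,0,0]],
])

```text
time_s: 2.35
tcp_pos: [0.4414, 0.044, 0.2076]
eef_rot: [180.0, -0.0, -90.0]
contact_force: [0.2, -0.4, -0.8]
gripper_width: 0.0877
gripper_force: 0.0
```

>>> jog_arm([
  [[1,0,0,-3,0],[1,0,0,-3,0],[1,0,0,-3,0],[1,0,0,-3,0],[1,0,0,-1.7,0],[1,0,0,-1,0],[1,0,0,0,0]],
])

```text
time_s: 3.22
tcp_pos: [0.4413, 0.0446, 0.0606]
eef_rot: [180.0, -0.0, -89.9]
contact_force: [0.6, -0.2, 0.2]
gripper_width: 0.0875
gripper_force: 0.0
```

>>> jog_arm([
  [[0.2,0,0,0,0],[-0.2,0,0,0,0],[-0.6,0,0,0,0],[-1,0,0,0,0],[-1,0,0,0,0],[-1,0,0,0,0],[-1,0,0,0,0],[-1,0,0,0,0]],
])

```text
time_s: 4.22
tcp_pos: [0.4417, 0.0441, 0.0609]
eef_rot: [180.0, -0.0, -89.9]
contact_force: [-0.7, -0.8, 1.3]
gripper_width: 0.0411
gripper_force: 15.0
```

Run:
```python
from h import *
s=r.capture("scene")[90:310,160:400];t=r.capture("top")[140:260,215:375]
a=cv2.resize(s,(480,440));b=cv2.resize(t,(320,240));o=np.zeros((440,800,3),np.uint8);o[:,:480]=a;o[:240,480:]=b
cv2.imwrite("pics/g1.png",o);print(r.get_state()["gripper_width"])
```

```text
0.040591111586706294
```

View pics/g1.png

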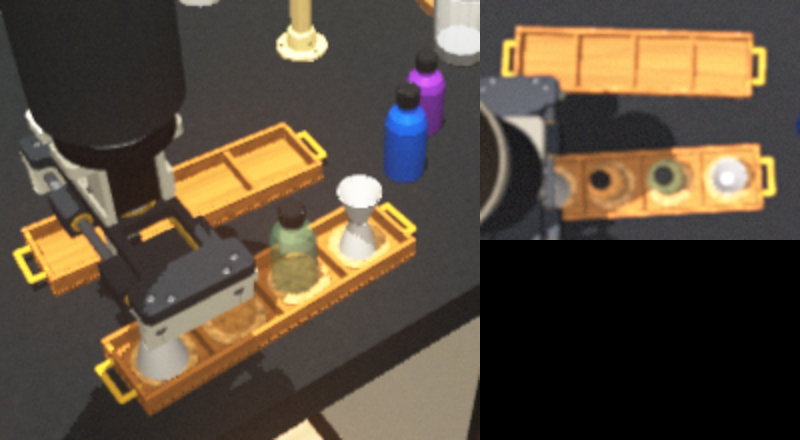

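Gripper closed on the large jigger at about (160,340) in this crop, 41 mm wide, so it contacts near the rim. Lifting a little to test the hold.

>>> jog_arm([
  [[-1,0,0,0.5,0],[-1,0,0,1,0],[-1,0,0,1.5,0],[-1,0,0,2,0],[-1,0,0,0,0],[-1,0,0,0,0]],
], force=20)

```text
time_s: 5.08
tcp_pos: [0.4414, 0.0441, 0.1107]
eef_rot: [180.0, 0.0, -90.0]
contact_force: [1.2, 0.9, -0.0]
gripper_width: 0.0405
gripper_force: 20.0
```

Run:
```python
from h import *
s=r.capture("scene")[90:310,160:400];t=r.capture("top")[140:260,215:375]
a=cv2.resize(s,(480,440));b=cv2.resize(t,(320,240));o=np.zeros((440,800,3),np.uint8);o[:,:480]=a;o[:240,480:]=b
cv2.imwrite("pics/g2.png",o);print(r.get_state()["gripper_width"])
```

```text
0.04008312737892476
```

View pics/g2.png

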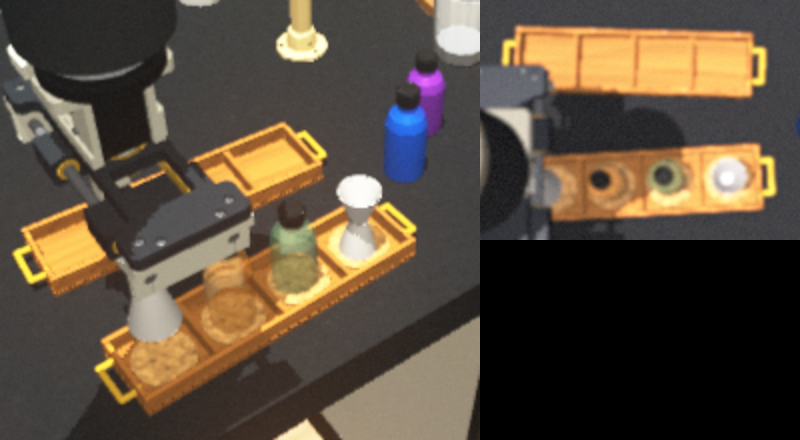

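Held and clear of its mat. Carry across to the right-end target pocket.

>>> jog_arm([
  [[-1,0,0,2,0],[-1,0,0,3,0],[-1,0,0,3,0],[-1,1,-1.3,0,0],[-1,2,-2.7,0,0],[-1,2,-3,0,0],[-1,2,-3,0,0],[-1,2,-3,0,0]],
], force=20)

```text
time_s: 6.18
tcp_pos: [0.5319, -0.0869, 0.1899]
eef_rot: [179.9, -0.0, -89.9]
contact_force: [0.6, 0.3, -0.4]
gripper_width: 0.0408
gripper_force: 20.0
```

>>> jog_arm([
  [[-1,2,-3,0,0],[-1,1.83,-2,0,0],[-1,1,-1.27,0,0],[-1,0,0,-2,0],[-1,0,0,-2.5,0],[-1,0,0,-2.5,0],[-1,0,0,-1.5,0],[-1,0,0,0,0]],
])

```text
time_s: 7.18
tcp_pos: [0.5791, -0.1484, 0.1048]
eef_rot: [179.9, -0.0, -89.9]
contact_force: [0.4, -0.0, -0.5]
gripper_width: 0.0405
gripper_force: 20.0
```

Run:
```python
from h import *
s=r.capture("scene")[90:310,160:400];t=r.capture("top")[140:260,215:375]
a=cv2.resize(s,(480,440));b=cv2.resize(t,(320,240));o=np.zeros((440,800,3),np.uint8);o[:,:480]=a;o[:240,480:]=b
cv2.imwrite("pics/g3.png",o);print(r.get_state())
```

```text
{'time_s': 7.275, 'joints': array([ 4.32970547e+00,  1.82340901e+01, -1.69254502e+01,  2.45350352e-02,
       -5.47999517e+01, -4.25896824e+00]), 'qd': array([-0.04090615, -0.66602176,  0.46270486, -0.07586872,  0.15094137,
        0.08972846]), 'joint_torque': array([-1.34295115e-02, -5.07431352e+01,  2.52000403e+01,  6.06633112e+00,
        2.11788359e-02, -1.90164232e-03]), 'tcp_pos': array([ 0.58045623, -0.14854077,  0.10655111]), 'eef_rot': array([-1.79958117e+02, -1.69951514e-02, -8.99151333e+01]), 'contact_force': array([-0.66394473,  0.73586453, -1.49780329]), 'moment': array([ 0.1068252 , -0.08717381, -0.00084792]), 'gripper_force': 19.999899854301475, 'gripper_width': 0.0406529062662893}
```

View pics/g3.png

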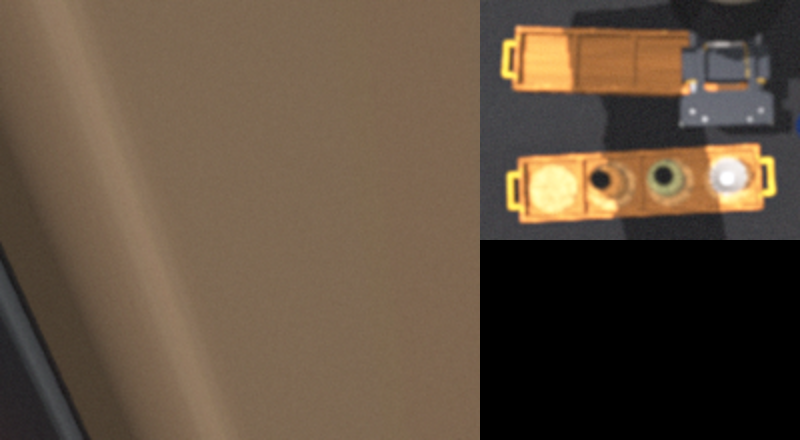

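Scene camera is blocked by the arm. The top view shows the gripper over the right-end target pocket (crop px 728,65), with the others undisturbed. Lowering and releasing.

>>> jog_arm([
  [[-1,0,0,-1.5,0],[-1,0,0,-1.5,0],[-1,0,0,-1,0],[-1,0,0,-0.5,0],[-1,0,0,-0.2,0],[-1,0,0,0,0]],
], force=20)

```text
time_s: 8.02
tcp_pos: [0.5801, -0.1486, 0.059]
eef_rot: [-180.0, -0.0, -89.9]
contact_force: [0.5, 0.2, -0.4]
gripper_width: 0.0408
gripper_force: 20.0
```

>>> jog_arm([
  [[0,0,0,0,0],[0.3,0,0,0,0],[0.6,0,0,0,0],[1,0,0,0,0],[1,0,0,0,0],[1,0,0,0,0],[1,0,0,0,0],[1,0,0,0,0]],
], force=20)

```text
time_s: 9.02
tcp_pos: [0.5799, -0.1486, 0.0588]
eef_rot: [180.0, -0.0, -89.9]
contact_force: [-0.1, 1.0, -0.1]
gripper_width: 0.0878
gripper_force: 0.0
```

>>> jog_arm([
  [[1,0,0,1.5,0],[1,0,0,3,0],[1,0,0,4,0],[1,0,0,4.5,0],[1,-2.34,2.46,0,0],[1,-3,3,0,0],[1,-3,3,0,0],[1,-3,3,0,0]],
])

```text
time_s: 10.02
tcp_pos: [0.4658, -0.0333, 0.19]
eef_rot: [-179.9, 0.0, -90.0]
contact_force: [0.0, -0.0, -0.6]
gripper_width: 0.0876
gripper_force: 0.0
```

>>> jog_arm([
  [[1,-2,1,0,0],[1,0,0,0,0]],
])

```text
time_s: 10.28
tcp_pos: [0.4459, -0.0233, 0.1904]
eef_rot: [-179.9, 0.1, -89.8]
contact_force: [0.9, -0.3, 0.9]
gripper_width: 0.0875
gripper_force: 0.0
```

Run:
```python
from h import *
s=r.capture("scene")[90:310,160:400];t=r.capture("top")[140:260,215:375]
a=cv2.resize(s,(480,440));b=cv2.resize(t,(320,240));o=np.zeros((440,800,3),np.uint8);o[:,:480]=a;o[:240,480:]=b
cv2.imwrite("pics/g4.png",o);print(r.get_state()["tcp_pos"])
```

```text
[ 0.44715156 -0.02383083  0.1899461 ]
```

View pics/g4.png

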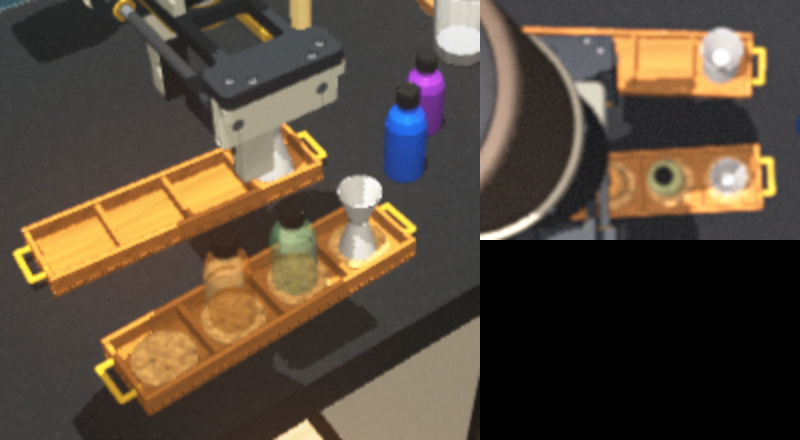

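JL stands upright in the right-end pocket (top crop px 722,55). Next the amber bottle.

>>> jog_arm([
  [[1,0,0,-2,0],[1,0,0,-3,0],[1,0,0,-3,0],[1,0,0,-2.5,0],[1,0,0,-1.3,0],[1,0,0,-0.5,0],[1,0,0,0,0]],
])

```text
time_s: 11.25
tcp_pos: [0.447, -0.024, 0.0662]
eef_rot: [-180.0, -0.0, -89.9]
contact_force: [0.0, -0.8, 0.0]
gripper_width: 0.0878
gripper_force: 0.0
```

>>> jog_arm([
  [[0.2,0,0,0,0],[-0.2,0,0,0,0],[-0.6,0,0,0,0],[-1,0,0,0,0],[-1,0,0,0,0],[-1,0,0,0,0],[-1,0,0,0,0],[-1,0,0,0,0]],
], force=20)

```text
time_s: 12.25
tcp_pos: [0.4464, -0.024, 0.0658]
eef_rot: [180.0, -0.0, -89.9]
contact_force: [0.2, 0.4, -0.4]
gripper_width: 0.021
gripper_force: 18.0
```

>>> jog_arm([
  [[-1,0,0,0.5,0],[-1,0,0,1,0],[-1,0,0,1.5,0],[-1,0,0,2,0],[-1,0,0,0,0],[-1,0,0,0,0]],
], force=20)

```text
time_s: 13.0
tcp_pos: [0.4462, -0.024, 0.1156]
eef_rot: [180.0, 0.0, -90.0]
contact_force: [0.6, 0.2, -1.7]
gripper_width: 0.0208
gripper_force: 18.0
```

Run:
```python
from h import *
s=r.capture("scene")[90:310,160:400];t=r.capture("top")[140:260,215:375]
a=cv2.resize(s,(480,440));b=cv2.resize(t,(320,240));o=np.zeros((440,800,3),np.uint8);o[:,:480]=a;o[:240,480:]=b
cv2.imwrite("pics/g5.png",o);print(r.get_state()["tcp_pos"])
```

```text
[ 0.44600854 -0.02410611  0.11524437]
```

View pics/g5.png

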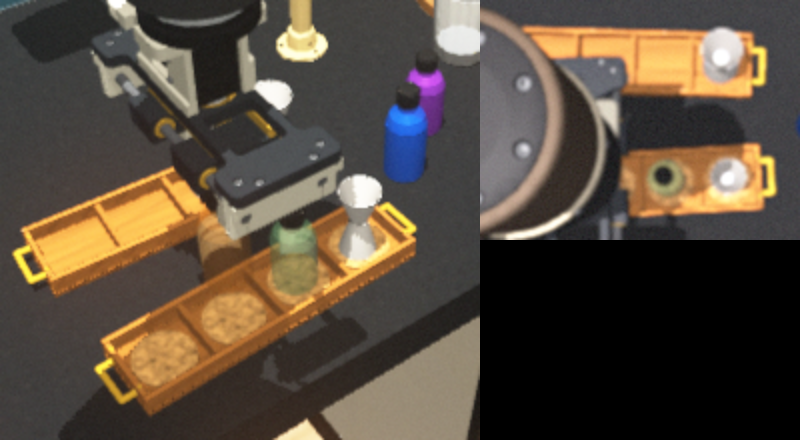

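The amber bottle is held, but the width is 21 mm, which means the cap. So the fingers may sit higher than I assumed. Checking the tip height against picture g4, where the finger's lower corners are at crop px (240,180) and (275,176).

Run:
```python
from h import *
np.set_printoptions(precision=1,suppress=True)
off=np.array([160,90])
for z in(.171,.19,.206):
    for x in(.382,.403,.491,.512):
        print(z,x,(proj("scene",[[x,-.0145,z],[x,-.0335,z]])-off).ravel()*2)
# held bottle now: underside at z
for dz in(.052,.055,.058,.061): print("bottom",dz,((proj("scene",[[.446,-.024,dz],[.446,-.0045,dz],[.446,-.0435,dz],[.4265,-.024,dz]])-off)*2).ravel())
```

```text
0.171 0.382 [253.6 232.8 277.9 220.8]
0.171 0.403 [236.9 214.1 260.9 202.5]
0.171 0.491 [173.3 142.7 196.2 132.7]
0.171 0.512 [159.5 127.2 182.1 117.5]
0.19 0.382 [252.1 212.6 276.8 200.6]
0.19 0.403 [235.  193.9 259.5 182.3]
0.19 0.491 [170.3 122.6 193.6 112.6]
0.19 0.512 [156.2 107.1 179.3  97.5]
0.206 0.382 [250.7 194.9 275.9 182.9]
0.206 0.403 [233.3 176.2 258.3 164.6]
0.206 0.491 [167.6 105.  191.4  95.1]
0.206 0.512 [153.4  89.6 176.9  80. ]
bottom 0.052 [228.7 282.2 207.3 293.2 249.7 271.4 241.7 298. ]
bottom 0.055 [228.5 279.8 207.  290.8 249.5 269.  241.5 295.5]
bottom 0.058 [228.2 277.3 206.6 288.3 249.3 266.5 241.2 293.1]
bottom 0.061 [227.9 274.8 206.3 285.8 249.1 264.  241.  290.6]
```

Run:
```python
from h import *
a=cv2.imread("pics/g5.png")[80:320,90:350]; b=cv2.imread("pics/g4.png")[80:320,150:410]
a=cv2.resize(a,(400,370),interpolation=cv2.INTER_CUBIC);b=cv2.resize(b,(400,370),interpolation=cv2.INTER_CUBIC)
cv2.imwrite("pics/g45.png",np.hstack([a,b]))
```

```text
(no output)
```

View pics/g45.png

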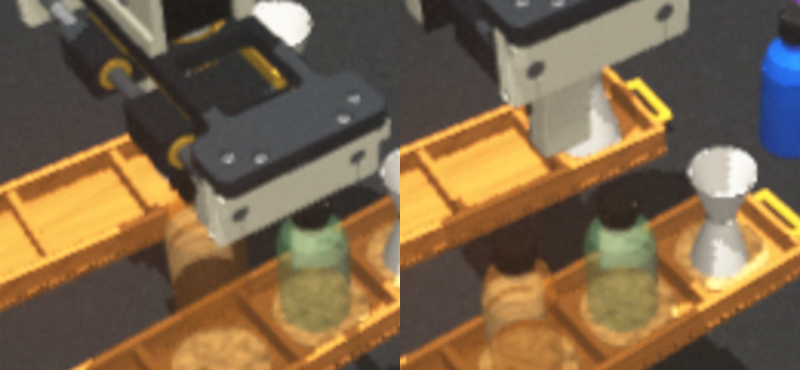

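Run:
```python
from h import *
from scipy.optimize import least_squares
np.set_printoptions(precision=4,suppress=True)
off=np.array([160,90])
g=lambda p:np.array(p,float)/2+off
obs=g([(223,148),(337,103)])
for half in(.039,.0325,.045):
    f=lambda q:(proj("scene",[[q[0],q[2]+half,q[1]],[q[0],q[2]-half,q[1]]])-obs).ravel()
    s=least_squares(f,[.38,.22,-.024]);print("block half",half,s.x,s.cost)
obs2=g([(249,181),(270,176)])
f=lambda q:(proj("scene",[[q[0],q[2]+.0095,q[1]],[q[0],q[2]-.0095,q[1]]])-obs2).ravel()
s=least_squares(f,[.38,.22,-.024]);print("tip",s.x,s.cost)
for x in(.385,.395,.403): 
    print(x,[round(least_squares(lambda q:(proj("scene",[[x,-.024+q[1],q[0]]])-g([(260,178)])).ravel(),[.2,0]).x[0],4)])
```

```text
block half 0.039 [ 0.3682  0.2654 -0.031 ] 2.0510506762943295
block half 0.0325 [0.308  0.3257 0.0062] 2.051050676294243
block half 0.045 [ 0.4238  0.2098 -0.0654] 2.051050676294285
tip [ 0.5105  0.0757 -0.0951] 1.2272314302430616
0.385 [np.float64(0.2133)]
0.395 [np.float64(0.2023)]
0.403 [np.float64(0.1936)]
```

Run:
```python
from h import *
a=np.linspace(0,2*np.pi,60)
Z=lambda P:((proj("scene",P)-[160,90])*2-[90,80])*1.538
for x in(.446,.450,.454,.458):
  for z in(.058,.10):
    q=Z(np.c_[x+.0195*np.cos(a),-.024+.0195*np.sin(a),0*a+z]);print(x,z,"L%.0f R%.0f B%.0f at %.0f"%(q[:,0].min(),q[:,0].max(),q[:,1].max(),q[q[:,1].argmax(),0]))
s=r.capture("scene"); cv2.imwrite("pics/b.png",cv2.resize(s[185:245,240:300],None,fx=9,fy=9,interpolation=cv2.INTER_CUBIC))
```

```text
0.446 0.058 L174 R251 B333 at 211
0.446 0.1 L166 R246 B278 at 204
0.45 0.058 L170 R247 B328 at 207
0.45 0.1 L162 R242 B273 at 200
0.454 0.058 L166 R242 B323 at 203
0.454 0.1 L158 R238 B267 at 196
0.458 0.058 L162 R238 B318 at 199
0.458 0.1 L154 R233 B262 at 192
```

View pics/b.png

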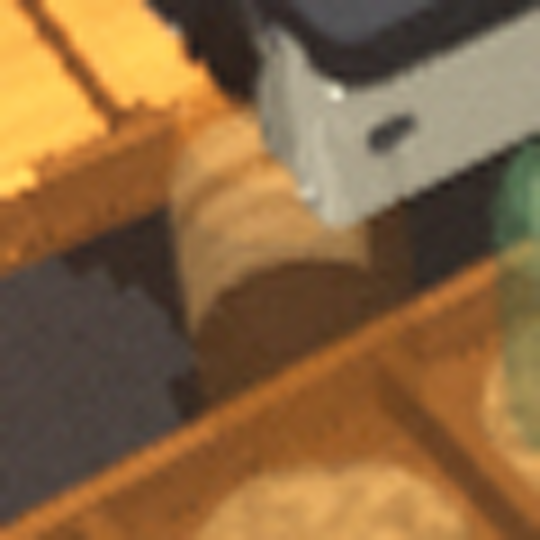

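The bottle's base disc (left edge near crop px 190,340) and left wall match an upright bottle at z≈0.058, held by its cap. Carrying it to pocket -33.

>>> jog_arm([
  [[-1,0,0,2,0],[-1,0,0,3,0],[-1,0,0,2.5,0],[-1,1.6,-0.87,0,0],[-1,2.5,-1,0,0],[-1,2.5,-1,0,0],[-1,2.5,-1,0,0],[-1,2.5,-1,0,0]],
], force=20)

```text
time_s: 14.15
tcp_pos: [0.5632, -0.0736, 0.1887]
eef_rot: [179.8, -0.0, -90.0]
contact_force: [-0.5, -0.0, -1.6]
gripper_width: 0.0208
gripper_force: 18.2
```

>>> jog_arm([
  [[-1,2,-1,0,0],[-1,0,0,-2,0],[-1,0,0,-3,0],[-1,0,0,-3,0],[-1,0,0,-2,0],[-1,0,0,-1.5,0],[-1,0,0,-0.8,0],[-1,0,0,0,0]],
])

```text
time_s: 15.15
tcp_pos: [0.5824, -0.0828, 0.0672]
eef_rot: [179.9, -0.0, -89.9]
contact_force: [-0.1, 0.5, -1.4]
gripper_width: 0.0212
gripper_force: 18.3
```

>>> jog_arm([
  [[-1,0,0,-0.2,0],[-1,0,0,-0.2,0],[-1,0,0,0,0]],
])

```text
time_s: 15.52
tcp_pos: [0.5826, -0.0826, 0.0642]
eef_rot: [-180.0, 0.0, -89.9]
contact_force: [-0.7, -0.2, -1.5]
gripper_width: 0.0212
gripper_force: 18.3
```

>>> jog_arm([
  [[-1,0,0,-0.1,0],[-0.4,0,0,0,0],[-0.1,0,0,0,0],[0.2,0,0,0,0],[0.6,0,0,0,0],[1,0,0,0,0],[1,0,0,0,0],[1,0,0,0,0]],
], force=18)

```text
time_s: 16.52
tcp_pos: [0.5825, -0.0827, 0.0628]
eef_rot: [180.0, -0.0, -89.9]
contact_force: [-0.2, -0.4, -0.6]
gripper_width: 0.0809
gripper_force: 0.0
```

>>> jog_arm([
  [[1,0,0,1.5,0],[1,0,0,3,0],[1,0,0,4,0],[1,0,0,4,0],[1,-3.2,-0.17,0,0],[1,-4,-0.2,0,0],[1,-4,-0.2,0,0],[1,-2,0,0,0]],
])

```text
time_s: 17.52
tcp_pos: [0.4491, -0.0885, 0.1891]
eef_rot: [-179.9, 0.0, -89.9]
contact_force: [0.4, 0.1, 0.1]
gripper_width: 0.0874
gripper_force: 0.0
```

>>> jog_arm([
  [[1,0,0,0,0]],
])

```text
time_s: 17.65
tcp_pos: [0.4502, -0.0883, 0.1891]
eef_rot: [-179.9, 0.0, -89.9]
contact_force: [0.2, -0.8, 0.5]
gripper_width: 0.0877
gripper_force: 0.0
```

Run:
```python
from h import *
s=r.capture("scene")[90:310,160:400];t=r.capture("top")[140:260,215:375]
a=cv2.resize(s,(480,440));b=cv2.resize(t,(320,240));o=np.zeros((440,800,3),np.uint8);o[:,:480]=a;o[:240,480:]=b
cv2.imwrite("pics/g6.png",o);print(r.get_state()["tcp_pos"])
```

```text
[ 0.45162306 -0.08818802  0.18868947]
```

View pics/g6.png

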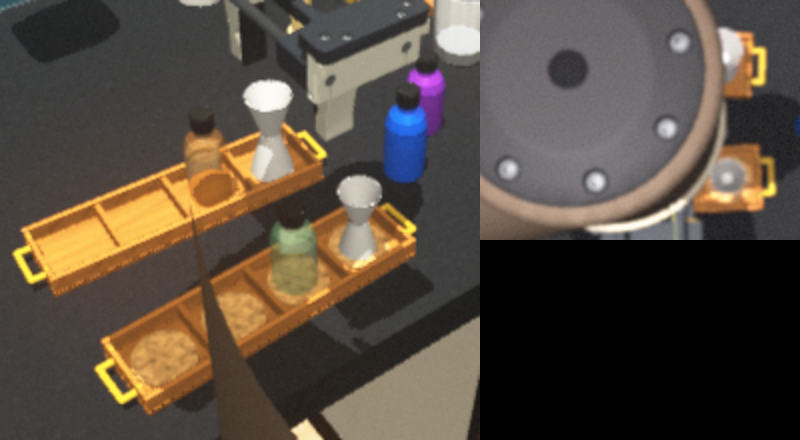

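BT stands upright in pocket -33 (crop px 208,190), JL is in pocket -99, and BS and JS are undisturbed. Next the green bottle.

>>> jog_arm([
  [[1,0,0,-2,0],[1,0,0,-3,0],[1,0,0,-3,0],[1,0,0,-3,0],[1,0,0,-1.6,0],[1,0,0,-0.8,0],[1,0,0,0,0]],
])

```text
time_s: 18.62
tcp_pos: [0.4509, -0.0884, 0.0535]
eef_rot: [179.9, -0.0, -89.9]
contact_force: [-0.6, -0.3, 0.0]
gripper_width: 0.0879
gripper_force: 0.0
```

>>> jog_arm([
  [[0.2,0,0,0,0],[-0.2,0,0,0,0],[-0.6,0,0,0,0],[-1,0,0,0,0],[-1,0,0,0,0],[-1,0,0,0,0],[-1,0,0,0,0],[-1,0,0,0,0]],
], force=20)

```text
time_s: 19.62
tcp_pos: [0.4503, -0.0884, 0.0537]
eef_rot: [180.0, 0.0, -90.0]
contact_force: [0.0, 0.4, -1.4]
gripper_width: 0.0234
gripper_force: 17.4
```

>>> jog_arm([
  [[-1,0,0,0.5,0],[-1,0,0,1,0],[-1,0,0,1.5,0],[-1,0,0,2,0],[-1,0,0,0,0],[-1,0,0,0,0]],
], force=20)

```text
time_s: 20.38
tcp_pos: [0.4502, -0.0883, 0.1037]
eef_rot: [-180.0, 0.0, -90.0]
contact_force: [-0.4, -0.5, -2.7]
gripper_width: 0.0234
gripper_force: 17.3
```

Run:
```python
from h import *
s=r.capture("scene");h=cv2.cvtColor(s,cv2.COLOR_BGR2HSV);m=cv2.inRange(h,(35,25,30),(90,255,255));m[:170]=0;m[260:]=0;m[:,:250]=0;m[:,345:]=0
n,l,st,c=cv2.connectedComponentsWithStats(m);i=1+st[1:,4].argmax();print(st[i])
for v in range(st[i][1],st[i][1]+st[i][3],3):
    u=np.where(l[v]==i)[0];print(v,u.min(),u.max(),end=" | ")
print()
a=np.linspace(0,2*np.pi,60)
for z in(.053,.065,.08,.095):
    q=proj("scene",np.c_[.4503+.0195*np.cos(a),-.0883+.0195*np.sin(a),0*a+z]);print(z,"L%.1f at %.0f R%.1f at %.0f B%.1f"%(q[:,0].min(),q[q[:,0].argmin(),1],q[:,0].max(),q[q[:,0].argmax(),1],q[:,1].max()))
```

```text
[294 182  23  29 345]
182 299 301 | 185 298 304 | 188 299 306 | 191 296 314 | 194 295 310 | 197 295 315 | 200 297 316 | 203 295 310 | 206 298 305 | 209 296 299 | 
0.053 L294.8 at 212 R318.6 at 211 B220.7
0.065 L294.4 at 207 R318.5 at 206 B215.7
0.08 L294.1 at 200 R318.5 at 200 B209.3
0.095 L293.6 at 194 R318.4 at 193 B202.7
```

>>> jog_arm([
  [[-1,0,0,2,0],[-1,0,0,3,0],[-1,0,0,2.5,0],[-1,1.54,1,0,0],[-1,2.5,1.3,0,0],[-1,2.5,1.3,0,0],[-1,2.5,1.3,0,0],[-1,2.5,1.3,0,0]],
], force=20)

```text
time_s: 21.42
tcp_pos: [0.5665, -0.0255, 0.1767]
eef_rot: [179.8, -0.0, -89.9]
contact_force: [0.3, 0.5, -2.4]
gripper_width: 0.0232
gripper_force: 17.3
```

>>> jog_arm([
  [[-1,2,0.96,0,0],[-1,0,0,-2,0],[-1,0,0,-3,0],[-1,0,0,-3,0],[-1,0,0,-2,0],[-1,0,0,-1.5,0],[-1,0,0,-0.8,0],[-1,0,0,0,0]],
])

```text
time_s: 22.42
tcp_pos: [0.5858, -0.0167, 0.0552]
eef_rot: [179.9, -0.0, -89.9]
contact_force: [0.1, -0.9, -0.7]
gripper_width: 0.0234
gripper_force: 17.3
```

>>> jog_arm([
  [[-1,0,0,-0.2,0],[-1,0,0,-0.2,0],[-1,0,0,-0.1,0],[-1,0,0,0,0]],
])

```text
time_s: 22.92
tcp_pos: [0.5859, -0.0168, 0.051]
eef_rot: [-180.0, 0.0, -89.9]
contact_force: [0.6, 0.5, -2.5]
gripper_width: 0.0232
gripper_force: 17.3
```

>>> jog_arm([
  [[-0.4,0,0,0,0],[-0.1,0,0,0,0],[0.2,0,0,0,0],[0.6,0,0,0,0],[1,0,0,0,0],[1,0,0,0,0],[1,0,0,0,0],[1,0,0,0,0]],
], force=18)

```text
time_s: 23.92
tcp_pos: [0.5859, -0.0168, 0.0509]
eef_rot: [180.0, -0.0, -89.9]
contact_force: [0.4, -0.3, 0.1]
gripper_width: 0.0864
gripper_force: 0.0
```

>>> jog_arm([
  [[1,0,0,1.5,0],[1,0,0,3,0],[1,0,0,4,0],[1,0,0,4,0],[1,-2.56,-2.78,0,0],[1,-3.5,-3.5,0,0],[1,-3.5,-3.5,0,0],[1,-2.5,-2.5,0,0]],
])

```text
time_s: 24.92
tcp_pos: [0.464, -0.1407, 0.1772]
eef_rot: [-179.9, 0.0, -90.0]
contact_force: [0.2, 0.3, -0.2]
gripper_width: 0.0878
gripper_force: 0.0
```

>>> jog_arm([
  [[1,-1.5,-1.5,0,0],[1,0,0,-2,0],[1,0,0,-3,0],[1,0,0,-3,0],[1,0,0,-3,0],[1,0,0,-1.8,0],[1,0,0,-0.5,0],[1,0,0,-0.5,0]],
])

```text
time_s: 25.92
tcp_pos: [0.4512, -0.1545, 0.0384]
eef_rot: [-179.9, -0.0, -89.9]
contact_force: [0.1, 0.6, 0.1]
gripper_width: 0.0876
gripper_force: 0.0
```

>>> jog_arm([
  [[0.2,0,0,0,0],[-0.2,0,0,0,0],[-0.6,0,0,0,0],[-1,0,0,0,0],[-1,0,0,0,0],[-1,0,0,0,0],[-1,0,0,0,0],[-1,0,0,0,0]],
], force=20)

```text
time_s: 26.92
tcp_pos: [0.4502, -0.1546, 0.0379]
eef_rot: [180.0, -0.0, -89.9]
contact_force: [-0.9, 0.2, 0.8]
gripper_width: 0.0343
gripper_force: 20.0
```

>>> jog_arm([
  [[-1,0,0,0.5,0],[-1,0,0,1,0],[-1,0,0,1.5,0],[-1,0,0,2,0],[-1,0,0,0,0],[-1,0,0,0,0]],
], force=20)

```text
time_s: 27.68
tcp_pos: [0.4501, -0.1545, 0.0878]
eef_rot: [-180.0, 0.0, -90.0]
contact_force: [0.2, -0.5, -1.4]
gripper_width: 0.0345
gripper_force: 20.0
```

Run:
```python
from h import *
s=r.capture("scene")[70:310,140:400]
cv2.imwrite("pics/g7.png",cv2.resize(s,None,fx=2.4,fy=2.4,interpolation=cv2.INTER_CUBIC))
print((proj("scene",[[.4502,-.1545,.058],[.4502,-.1545,.126]])-[140,70])*2.4)
```

```text
[[478.36397481 295.25855754]
 [480.98991047 222.67439598]]
```

View pics/g7.png

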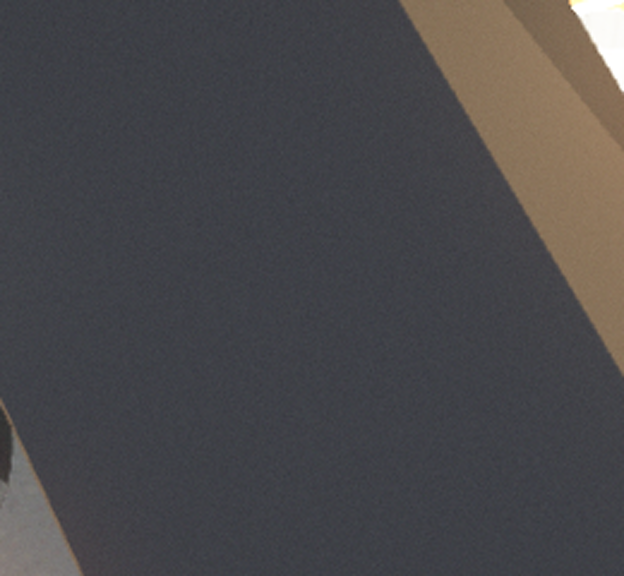

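The arm blocks this view. The width and the 1.4 N of weight show that JS is held. Carrying it to the left-end pocket.

>>> jog_arm([
  [[-1,0,0,2,0],[-1,0,0,3,0],[-1,0,0,2.5,0],[-1,0.83,1.38,0,0],[-1,2,3,0,0],[-1,2,3,0,0],[-1,2,3,0,0],[-1,2,3,0,0]],
], force=20)

```text
time_s: 28.72
tcp_pos: [0.5386, -0.0192, 0.1612]
eef_rot: [179.9, -0.0, -89.9]
contact_force: [0.7, -0.6, -1.5]
gripper_width: 0.0342
gripper_force: 20.0
```

>>> jog_arm([
  [[-1,2,3,0,0],[-1,2,3,0,0],[-1,1,1,0,0],[-1,0,0,-2,0],[-1,0,0,-3,0],[-1,0,0,-3,0],[-1,0,0,-2,0],[-1,0,0,-1,0]],
])

```text
time_s: 29.72
tcp_pos: [0.5873, 0.0488, 0.0507]
eef_rot: [179.8, -0.1, -90.0]
contact_force: [-0.4, -1.0, -0.9]
gripper_width: 0.0348
gripper_force: 20.0
```

>>> jog_arm([
  [[-1,0,0,-1,0],[-1,0,0,-0.4,0],[-1,0,0,-0.3,0],[-1,0,0,0,0]],
])

```text
time_s: 30.22
tcp_pos: [0.5888, 0.0493, 0.0361]
eef_rot: [-180.0, 0.0, -89.9]
contact_force: [-0.4, 0.6, -0.2]
gripper_width: 0.0341
gripper_force: 20.0
```

Release, rise, and back off clear of both cameras.

>>> jog_arm([
  [[-0.15,0,0,0,0],[0.1,0,0,0,0],[0.4,0,0,0,0],[0.7,0,0,0,0],[1,0,0,0,0],[1,0,0,0,0],[1,0,0,0,0],[1,0,0,0,0]],
], force=18)

```text
time_s: 31.22
tcp_pos: [0.5886, 0.0492, 0.0358]
eef_rot: [180.0, -0.0, -89.9]
contact_force: [0.3, 0.3, 0.3]
gripper_width: 0.0879
gripper_force: 0.0
```

>>> jog_arm([
  [[1,0,0,1.5,0],[1,0,0,3,0],[1,0,0,4,0],[1,0,0,5,0],[1,0,0,4,0],[1,-2,4,0,0],[1,-2,4,0,0],[1,-2,4,0,0]],
])

```text
time_s: 32.22
tcp_pos: [0.5281, 0.1702, 0.2123]
eef_rot: [-179.9, 0.0, -90.0]
contact_force: [0.4, 0.5, -0.2]
gripper_width: 0.0875
gripper_force: 0.0
```

>>> jog_arm([
  [[1,-2,4,0,0],[1,-2,4,0,0],[1,-2,4,0,0],[1,-1,4,0,0],[1,0,4,0,0],[1,0,3,0,0],[1,0,0,0,0]],
])

```text
time_s: 33.1
tcp_pos: [0.4584, 0.4009, 0.2114]
eef_rot: [-180.0, 0.0, -89.8]
contact_force: [-0.0, 0.0, -0.7]
gripper_width: 0.0877
gripper_force: 0.0
```

Run:
```python
from h import *
s=r.capture("scene")[110:310,150:390];t=r.capture("top")[140:260,215:375]
a=cv2.resize(s,(480,400),interpolation=cv2.INTER_CUBIC);b=cv2.resize(t,(320,240),interpolation=cv2.INTER_CUBIC);o=np.zeros((400,800,3),np.uint8);o[:,:480]=a;o[:240,480:]=b
cv2.imwrite("pics/end.png",o);print(r.get_state()["tcp_pos"])
np.set_printoptions(precision=0,suppress=True)
for n,x,y,h in(("JS",.5885,.0492,.068),("BS",.5856,-.0167,.088),("BT",.5826,-.0827,.1),("JL",.5797,-.1486,.088)):
    P=[[x,y,.005+h]];print(n,"scene",(proj("scene",P)-[150,110])*2,"top",(proj("top",P)-[215,140])*2+[480,0])
```

```text
[0.45845228 0.39911069 0.21139066]
JS scene [[ 82. 157.]] top [[535.  47.]]
BS scene [[152. 110.]] top [[594.  45.]]
BT scene [[220.  72.]] top [[656.  44.]]
JL scene [[288.  57.]] top [[721.  48.]]
```

View pics/end.png

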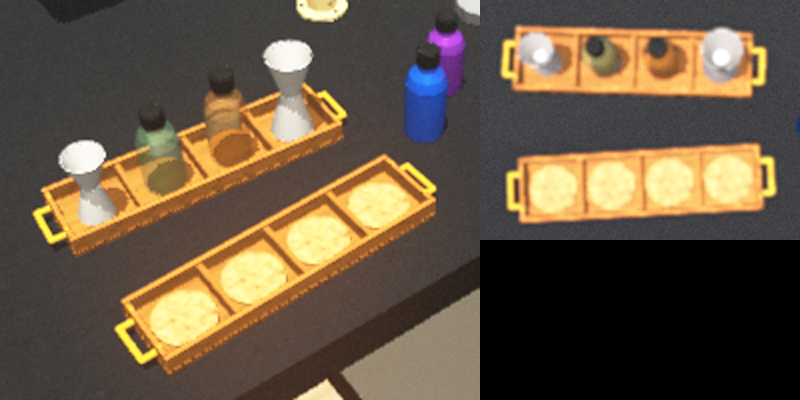

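All four stand upright. In the scene crop their tops are at JS (83,157), BS (152,110), BT (221,72) and JL (288,57), which matches the predicted pocket centres.

```bash
python3 -c "
from plant import r
print(r.close_job())"
```

```text
the job is handed in; nothing more can be done
None
```

I handed the job in at about 33 s: all four things stand upright and released in the mirrored target pockets, as the final pictures showed, though the hand-in call gave no verdict.

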